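Click the specimen carrier into its one-way receiver

ROBOT

A 6-joint arm with a two-finger parallel gripper is mounted at the origin on a cart in front of the work surface, level with it; the furniture and walls round the work are solid. World frame = base frame: x ahead of the robot, y to its left, z up, the work surface at z = 0. Lengths are in m, angles in rad, forces in N, time in s.
With the tool pointing down it reaches from about 0.425 to 0.95 m from the base axis. Payload 3.5 kg.
Tool frame: the origin (TCP) lies between the finger pads; the fingertips stand 22 mm ahead of it and the grasp point (between the pads) lies 3 mm ahead of it; z points along the fingers, y is the line along which they close (so a half turn about z gives the same grasp; the last joint's range is limited). The gripper opens to 85 mm and grips with 20 to 120 N. Pads are 22 mm wide; open, the fingers measure 114 mm over their backs; the gripper's body (76 mm by 85 mm) begins 54 mm behind the grasp point. The pads swing forward as they close: fully open they stand 13 mm farther back than shut.
Start: joints at [-1.487, 0.286, 1.577, -0, 1.279, -0.15], TCP at [0.156, -0.657, 0.253] pointing down, gripper open.
Joint ranges: [-2.77, 2.77], [-0.9, 2.22], [0.21, 2.48], [-1.53, 4.67], [0.24, 2.81], [-2.84, 2.84]. Speed limits (rad/s): [2.79, 2.79, 3.14, 3.14, 3.14, 3.14].

INTERFACE

Orientations are given as a rotation vector (axis times angle).
In Python, from workcell import * gives the robot as it stands.
- The arm moves only by the shell command python3 -m creep [FORCE], which reads ROWS from standard input. ROWS is a JSON object whose key "deltas" holds a list of rows, 1 to 12 of them, each of 7 numbers: dx, dy, dz in a scale on which 1.0 is 0.6 m, then a rotation vector rx, ry, rz in fractions of the full range, 1 being 4 rad, then the opening from 0.0 (shut) to 1.0 (fully open); each row is the pose to reach, as a shift and turn from the pose commanded when the command began, along the tool's axes at that moment; what a row does not reach only later rows make up. A row lasts 1/8 s, in which the tool goes at most 0.0625 m and 0.188 rad, less where a joint would pass 70% of its speed; a pose out of reach is approached as far as the arm can. The fingers move at their own pace and stop on an object; FORCE is the grip in N (left out, the last holds). Time passes only in rows, so rows that do not move let the fingers close. It prints the time, the measured TCP pose, the force, the opening and the grip force at its end. A shift or turn number past 1, either way, is cut back to 1. Input that does not fit is refused with a message, and nothing moves.
- observe(): the state, without advancing time (a new reading comes with each control period).
- capture(name): name is "scene" or "top" or "wrist"; returns (picture, depth): 420x560x3 uint8, red, green, blue; 420x560 float32, m along the optical axis (not along the pixel's ray), 0 where there is no reading.
- get_calibration(name): a dict with "fx", "fy", "cx", "cy" (pixels), "position" and "orientation" of the camera in the world. Camera axes: x right, y up, looking along -z (the intrinsics and any distortion apply to the point x, -y, -z); pixel columns grow to the right and rows downward; lengths in m; the calibration is good to about 2 mm. A picture is of the moment at which its call begins: read the wrist's pose just before it. get_calibration takes no time and is no camera call; for the wrist camera it gives the pose at the moment of the call.
- sign_off(): hands the job in; it is judged then, once.
Trained networks look in the newest picture that a camera, given by its name, has taken for a name from the list of things; names that differ only in an ending like _2 or _b are one class to them, and where a whole thing is asked for, a point or a joint stands for the part that bears it (a point fixed in the world has none). Each returns a list of dicts, best first, with "conf" (0 to 1); they miss things now and then, are a little off and sometimes report something else, mostly with a low value. They report only what shows in the picture. A call takes as long as a camera call.
- find_in(target, camera): "location" ([x, y, z] in m, in the coordinates of the camera as it stood for that picture, good to about 4 mm: the middle of the surface that is visible of it).
The state is a dict: "t": time; "joints": joint angles; "dq": joint speeds; "effort": joint torques, N m; "tcp_pos": TCP position; "tcp_rot": TCP orientation; "contact_force": force on the tool from outside, world axes, zero at the start; "moment": the same for the moment, N m; "gripper_width": opening from 0.0 (shut) to 1.0 (fully open); "grasp_force": force on a finger pad.
Only numpy, scipy, OpenCV 4.12 (cv2) and the standard library are available. Lean on these libraries where they do the work, as an engineer would, in place of code of your own. Each camera call takes 0.05 s, during which the arm holds its last target. There are 200 camera calls.

TASK

Pick up the stone carrier by its fin, lay it in the open end of the receiver with the stone leading, and push it gently under the lips and past the sprung pawl until it clicks, without ramming it against the end of the ejector's travel. Then give it a light tug back to make sure that the pawl holds it, let go, and leave the carrier locked in; do not disturb the things standing around.

Things in the scene. Friction and masses are not known exactly. Their poses are not given: they have to be found in the camera images.
- carrier: loose aluminium plate 110 (x) x 60 (y) x 12 mm, 0.2 to 0.4 kg, a fixed grey-green stone (40 mm wide, 36 high) on the front half, a dark upright grip fin on the rear half. Origin: centre of the underside; +x to the front (stone) end, z up. A square notch in the +y edge from x = 0 to +20 mm, 11 mm deep, takes the pawl. Behind the front +y corner (rounded) a 28 mm block rubs on the pawl.
- carrier_grip (a point): point in the fin, 10 mm under its top, at x = -35, y = 0, z = 47 mm of the carrier. The fin is 12 mm thick (across y), 26 mm long (along x), from 16 to 57 mm above the carrier's underside. Axes as the carrier's.
- receiver: fixed steel channel on the bench. Origin: bench level, channel centre line; +x is the pushing direction, z up. Floor 8 mm above the bench, walls up to 24 mm, 64 mm between them (2 mm play each side). Open above from x = -130 to +5 mm; mouth flared beyond. Lips over both edges from x = +5 to +90 mm. Passing pawl and ejector takes 5 to 12 N; tug with 5 to 10 N; 20 N on pawl or ejector is too hard.
- loading_place (a point): point on the channel floor, x = -70 mm of the receiver, 8 mm above the bench: a carrier whose origin lies here, +x along the receiver's +x, is in the open part with 20 mm left to the lips. Axes as the receiver's.
- lip_entry (a point): near end of the lips, at the height of their undersides (24 mm over the bench; tops 29 mm; 48 mm clear between the two lips), on the centre line, x = +5 mm of the receiver. The PAWL is a sprung bolt in the grey housing beside the +y wall, 10 mm into the channel, ramp towards the mouth, square face away; 2.6 N at rest, 5 N pushed in. It snaps into the carrier's notch and blocks the return.
- channel_end (a point): far end of the lips, floor level, x = +90 mm of the receiver. Pawl and ejector sit on one bracket clamped anywhere along the channel, NOT measured: the pawl's square face is at receiver x = 30 to 66 mm; the locked carrier's origin is 20 mm short of it. EJECTOR: sprung plate met by the carrier's front 8 mm before the click, 3 N rising 0.3 N/mm; 4 mm after the click it bottoms on a hard stop.
- oil_bottle: bystander: small brown dropper bottle, 34 mm wide, 102 mm high, standing; origin under its centre
- loose_rock: bystander: grey rock, 52 x 66 x 45 mm; origin under its centre
- masking_tape: bystander: roll of tape lying flat, 100 mm across, 25 mm high; origin under its centre

How it is judged:
On the way, in this order (a step that is already met when the one before it is completed fails the run):
1. the carrier lies flat in the open part of the channel (z of carrier in the frame of receiver between 0.005 and 0.011 m and x of carrier in the frame of receiver between -0.125 and -0.01 m and y of carrier in the frame of receiver between -0.005 and 0.005 m and angle between the x axis of carrier and the x axis of receiver, either way round below 0.1 rad), for 0.1 s.
2. the carrier has passed the pawl and the pawl has snapped into the notch (y of pawl_c0 in the frame of receiver below 0.046 m and contact force between ejector_c0 and carrier above 2 N and x of carrier in the frame of receiver above 0.004 m), for 0.1 s.
3. the carrier has been tugged back against the pawl (contact force between pawl_c0 and carrier above 9 N), for 0.05 s.
At the end, for the whole second after the job is handed in: the carrier lies flat in the channel, locked: the pawl is out in the notch (within 2 mm of its rest) and carries more than 1 N, the ejector pushes on the carrier with more than 2 N; the carrier is within 0.1 rad of the channel's line, at rest and released (all of step 2 and contact force between pawl_c0 and carrier above 1 N and z of carrier in the frame of receiver below 0.011 m and angle between the x axis of carrier and the x axis of receiver, either way round below 0.1 rad and linear speed of carrier below 0.01 m/s); the robot touches nothing.
It fails at once if the ejector is rammed with more than 20 N (contact force between ejector_c0 and carrier above 20 N).
It fails at once if the pawl is loaded with more than 20 N (contact force between pawl_c0 and carrier above 20 N).
It fails at once if the bottle is moved by more than 20 mm (distance of oil_bottle from where it was at the start of the episode above 0.02 m).
It fails at once if the rock is moved by more than 20 mm (distance of loose_rock from where it was at the start of the episode above 0.02 m).
It fails at once if the tape is moved by more than 20 mm (distance of masking_tape from where it was at the start of the episode above 0.02 m).
It also fails if it takes over 72 s, if anything falls off the work surface, if the arm or the gripper's body presses on something with over 40 N, if the wrist force passes 120 N, or if a joint passes its speed limit or range.

## Working session

There is one attempt and no reset: what is moved stays moved. The work goes in short steps, Python scripts to look and compute and a shell command to move; the robot and the scene stay as the last step left them, time stands still between calls to the robot, and variables do not carry over. Pictures are saved under pics/ and viewed, at most 10 in all, crops included, and the job is handed in when it is done.

```bash
ls; mkdir -p pics; cat > h.py <<'E'
from workcell import *
import numpy as np, cv2
from scipy.spatial.transform import Rotation as R
def rot(o):
    o=np.array(o,float)
    if o.shape==(3,3): return o
    return R.from_rotvec(o).as_matrix() if o.size==3 else R.from_quat(o).as_matrix()
def snap(cam,fn=None):
    c=get_calibration(cam); p,d=capture(cam)
    if fn: cv2.imwrite('pics/'+fn,p[:,:,::-1])
    return c,p,d
def world(c,d):
    v,u=np.mgrid[0:d.shape[0],0:d.shape[1]]
    P=np.stack([(u-c['cx'])/c['fx']*d,-(v-c['cy'])/c['fy']*d,-d],-1)
    return P@rot(c['orientation']).T+np.array(c['position'])
def cw(c,p): return rot(c['orientation'])@np.array(p)+np.array(c['position'])
E
python3 - <<'E'
from h import *
print(observe())
for cam in('scene','top'):
    c,p,d=snap(cam,cam+'1.png'); print(cam,c)
    np.savez(cam+'1.npz',p=p,d=d,W=world(c,d))
    for t in('carrier','carrier_grip','receiver','oil_bottle','loose_rock','masking_tape','lip_entry'):
        print(t,[(np.round(cw(c,x['location']),3),round(x['conf'],2)) for x in find_in(t,cam)[:2]])
E
```

```text
pics
{'t': 0.0, 'joints': array([-1.48698260e+00,  2.87232067e-01,  1.57815392e+00, -3.45279596e-05,
        1.27859227e+00, -1.49987337e-01]), 'dq': array([ 0.00124368,  0.00024239,  0.0012823 , -0.00068686, -0.00142374,
       -0.00099577]), 'effort': array([ 2.62384128e-04, -4.05982947e+01, -2.92625070e+01, -9.63543562e-05,
        5.84950758e-03, -7.34105043e-06]), 'tcp_pos': array([ 0.1563612 , -0.65602843,  0.25191533]), 'tcp_rot': array([-3.11778006e+00, -3.66155308e-01, -7.20186371e-05]), 'contact_force': array([-0.72388396, -0.01662054, -0.15902494]), 'moment': array([0.01714876, 0.00504736, 0.02981508]), 'grasp_force': 0.0, 'gripper_width': 1.001594928488454}
scene {'fx': 394.28735684423134, 'fy': 394.28735684423134, 'cx': 274.33078927149614, 'cy': 207.11768221724768, 'position': array([-0.30046104, -0.75732808,  0.73141747]), 'orientation': array([ 0.97647461, -0.45543075, -0.75020723])}
carrier [(array([ 0.478, -0.308,  0.006]), 0.81), (array([0.561, 0.042, 0.008]), 0.59)]
carrier_grip [(array([ 0.477, -0.311,  0.012]), 0.88)]
receiver [(array([0.562, 0.042, 0.007]), 0.76
[... 183 characters left out ...]
[0.566, 0.041, 0.006]), 0.84), (array([ 0.621, -0.448,  0.026]), 0.31)]
top {'fx': 421.05959870909885, 'fy': 421.05959870909885, 'cx': 279.8205564480614, 'cy': 202.35683816809777, 'position': array([ 0.34429827, -0.00347716,  1.16632477]), 'orientation': array([ 0.16206832, -0.15228554, -1.47962253])}
carrier [(array([ 0.491, -0.287,  0.009]), 0.7)]
carrier_grip [(array([ 0.492, -0.286,  0.012]), 0.73)]
receiver [(array([0.576, 0.049, 0.006]), 0.8)]
oil_bottle [(array([ 0.704, -0.198,  0.059]), 0.52)]
loose_rock [(array([ 0.631, -0.433,  0.028]), 0.78)]
masking_tape [(array([0.486, 0.437, 0.026]), 0.82), (array([ 0.632, -0.437,  0.028]), 0.4)]
lip_entry [(array([0.582, 0.053, 0.005]), 0.63)]
```

View pics/top1.png

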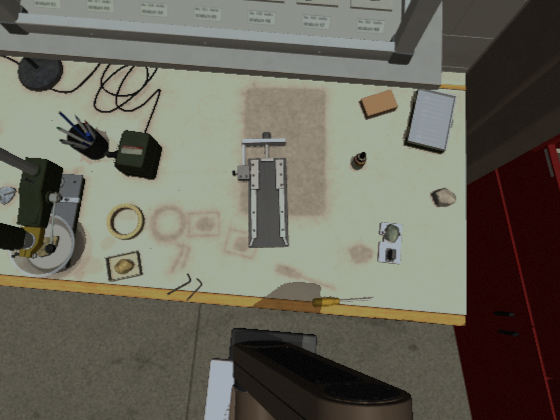

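View pics/scene1.png

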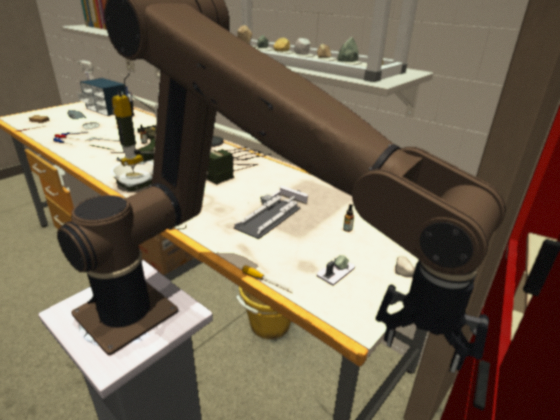

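The top view shows the receiver's mouth at (268,246) and its ejector at (265,140). The carrier is at (390,243), with the stone at (391,233) and the fin at (391,254), so both point roughly along world +x. The scene view agrees.

Careful with the scale: shifts go in shares of 0.6 m and turns go in shares of 4 rad. That gives: 0.33 m / 0.6 = 0.55, -0.266 m / 0.6 = -0.4433.

```bash
python3 - <<'E'
from h import *
c=get_calibration('wrist'); o=observe(); T=R.from_rotvec(o['tcp_rot']).as_matrix()
print(c, T, T.T@(c['position']-o['tcp_pos']), T.T@rot(c['orientation']))
t=np.load('top1.npz');W=t['W']
for n,(u,v) in dict(stone=(391,233),fin=(391,254),bench=(350,240),mouthR=(287,244),mouthL=(249,244),floor=(268,220),liptop=(253,180),bottle=(360,158)).items(): print(n,W[v,u].round(3))
s=np.load('scene1.npz')['W']
for n,(u,v) in dict(stone=(343,263),fin=(331,268),bench=(400,275),bottle=(349,218)).items(): print(n,s[v,u].round(3))
E
echo '{"deltas": [[0.0667, -0.05, 0, 0, 0, 0, 1], [0.15, -0.1167, 0, 0, 0, 0, 1], [0.2333, -0.1667, 0, 0, 0, 0, 1], [0.3167, -0.2333, 0, 0, 0, 0, 1], [0.3833, -0.2833, 0, 0, 0, 0, 1], [0.45, -0.3333, 0, 0, 0, 0, 1], [0.5167, -0.3833, 0, 0, 0, 0, 1], [0.55, -0.4333, 0, 0, 0, 0, 1], [0.55, -0.4433, 0, 0, 0, 0, 1], [0.55, -0.4433, 0, 0, 0, 0, 1]]}' | python3 -m creep
```

```text
{'fx': 324.39939092615305, 'fy': 324.39939092615305, 'cx': 287.89435007357076, 'cy': 206.29353167626886, 'position': array([ 0.22930679, -0.63893499,  0.37389436]), 'orientation': array([-0.25415007,  0.19990945, -1.32599266])} [[ 9.72789025e-01  2.31692713e-01 -1.83690054e-05]
 [ 2.31692712e-01 -9.72789025e-01 -2.23117687e-05]
 [-2.30386410e-05  1.74486791e-05 -1.00000000e+00]] [ 0.07500399 -0.00030843 -0.12054976] [[ 3.96570307e-04  9.55356766e-01  2.95454382e-01]
 [ 9.99999785e-01 -2.24478515e-04 -6.16383322e-04]
 [-5.22542817e-04  2.95454563e-01 -9.55356650e-01]]
stone [ 0.516 -0.291  0.044]
fin [ 0.459 -0.29   0.052]
bench [ 0.493 -0.189  0.002]
mouthR [ 0.465 -0.015  0.019]
mouthL [0.456 0.087 0.024]
floor [0.53  0.043 0.002]
liptop [0.635 0.094 0.027]
bottle [ 0.707 -0.192  0.081]
stone [ 0.511 -0.313  0.032]
fin [ 0.461 -0.305  0.039]
bench [ 0.615 -0.444 -0.   ]
bottle [ 0.7   -0.21   0.056]
t: 2.05
tcp_pos: [0.4156, -0.3216, 0.2535]
tcp_rot: [3.119, 0.367, -0.0]
contact_force: [0.5, -0.4, -0.9]
gripper_width: 1.002
grasp_force: 0.0
```

```bash
python3 - <<'E'
from h import *
c,p,d=snap('wrist','w1.png'); np.savez('w1.npz',p=p,d=d,W=world(c,d))
for t in('carrier','carrier_grip'):
    print(t,[(np.round(cw(c,x['location']),3),round(x['conf'],2)) for x in find_in(t,'wrist')[:2]])
E
```

```text
carrier [(array([ 0.498, -0.301,  0.01 ]), 0.86)]
carrier_grip [(array([ 0.498, -0.301,  0.014]), 0.9)]
```

View pics/w1.png

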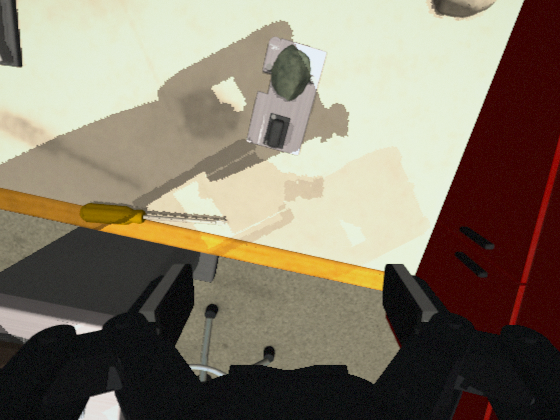

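The wrist view shows the carrier, with the fin at (277,131), the stone at (291,72), and the notch on the left edge at about (259,87). Next I'll fit its pose from depth.

```bash
cat >> h.py <<'E'
def carrier_fit(W):
    # fin & plate from heights, near expected place
    out={}
    for n,lo,hi in(('plate',.006,.0165),('fin',.049,.07)):
        m=(W[...,2]>lo)&(W[...,2]<hi)&(abs(W[...,0]-.49)<.1)&(abs(W[...,1]+.3)<.06)
        lab,l,st,_=cv2.connectedComponentsWithStats(m.astype(np.uint8))[0:4]
        m=l==1+np.argmax(st[1:,4]); out[n]=m
    return out
E
python3 - <<'E'
from h import *
z=np.load('w1.npz');W=z['W'];m=carrier_fit(W)
for n in m:
    P=W[m[n]]; r=cv2.minAreaRect((P[:,:2]*1000).astype(np.float32))
    print(n,m[n].sum(),r,P[:,2].mean().round(4),np.median(P,0).round(4))
print('bench',np.median(W[60:180,40:140,2]),W[131,277],W[72,291])
for v in range(118,150,3): print(v,(W[v,262:300:4,2]*1000).round(0))
E
```

```text
plate 3788 ((495.4054260253906, -298.76434326171875), (60.0367546081543, 110.21204376220703), 88.21833038330078) 0.0122 [ 0.4856 -0.304   0.012 ]
fin 336 ((460.4031677246094, -297.75177001953125), (11.923151016235352, 25.889366149902344), 88.30924987792969) 0.0563 [ 0.461  -0.2978  0.0565]
bench -0.00012072093531290129 [ 0.46388755 -0.29936987  0.05640977] [ 0.51912508 -0.29992119  0.04301135]
118 [11. 12. 15. 16. 15. 17. 16. 11. 12. 11.]
121 [13. 11. 14. 56. 55. 33. 16. 13. 12. 12.]
124 [12. 12. 17. 57. 57. 55. 17. 13. 11. 12.]
127 [ 12.  13.  54.  56.  57.  55.  16.  13.  12. 374.]
130 [13. 15. 58. 57. 57. 54. 17. 12. 13. 12.]
133 [11. 17. 55. 56. 59. 16. 13. 12. 13. 13.]
136 [12. 17. 57. 57. 57. 16. 12. 12. 12. 12.]
139 [13. 17. 57. 57. 56. 18. 12. 11. 11. 12.]
142 [11. 18. 58. 56. 56. 15. 13. 12. 11. 13.]
145 [12. 11. 56. 56. 55. 16. 11. 13. 13. 11.]
148 [ 1. -0. 10. 13. 15. 14. 11. 14. 12. 11.]
```

The fitted sizes match the text: plate 60.0 x 110.2 mm, fin 11.9 x 25.9 mm, fin top at 56.5 mm. The fin is at (0.4604, -0.2978) with a yaw of -0.031. I'll hover over it and turn.

Converted, 0.15 m / 0.6 = 0.25, 0.05 m / 0.6 = 0.0833, 0.265 rad / 4 = 0.0663.

```bash
echo '{"deltas": [[0.0417, -0.01, 0.0833, 0, 0, 0.0325, 1], [0.0817, -0.0213, 0.1667, 0, 0, 0.0663, 1], [0.0817, -0.0213, 0.25, 0, 0, 0.0663, 1], [0.0817, -0.0213, 0.25, 0, 0, 0.0663, 1], [0.0817, -0.0213, 0.25, 0, 0, 0.0663, 1]]}' | python3 -m creep
python3 - <<'E'
from h import *
o=observe();T=R.from_rotvec(o['tcp_rot']).as_matrix();print(T.T@(np.array([.4604,-.2978,.05])-o['tcp_pos']),np.arctan2(T[1,0],T[0,0]),T[2])
c,p,d=snap('wrist');W=world(c,d);m=carrier_fit(W)
for n in m:
    P=W[m[n]];print(n,cv2.minAreaRect((P[:,:2]*1000).astype(np.float32)),np.median(P,0))
E
```

```text
t: 2.82
tcp_pos: [0.4611, -0.2992, 0.1051]
tcp_rot: [3.139, -0.051, 0.003]
contact_force: [0.5, -0.4, 0.1]
gripper_width: 1.002
grasp_force: 0.0
[-0.00084892 -0.00144763  0.05510965] -0.03232866779483646 [ 0.00190693  0.00177773 -0.9999966 ]
plate ((495.3924560546875, -298.7256774902344), (60.262943267822266, 110.08575439453125), 88.43508911132812) [ 0.48692957 -0.30497095  0.01197281]
fin ((461.0338134765625, -297.5773620605469), (11.507333755493164, 25.581069946289062), 88.2396240234375) [ 0.46294209 -0.29781875  0.05640743]
```

Converted, 0.055 m / 0.6 = 0.0917, 0.03 m / 0.6 = 0.05.

```bash
echo '{"deltas": [[-0.001, -0.0025, 0.05, 0, 0, 0, 1], [-0.001, -0.0025, 0.0917, 0, 0, 0, 1], [-0.001, -0.0025, 0.0917, 0, 0, 0, 1], [-0.001, -0.0025, 0.0917, 0, 0, 0, 0], [-0.001, -0.0025, 0.0917, 0, 0, 0, 0], [-0.001, -0.0025, 0.0917, 0, 0, 0, 0], [-0.001, -0.0025, 0.0917, 0, 0, 0, 0], [-0.001, -0.0025, 0.0917, 0, 0, 0, 0], [-0.001, -0.0025, 0.0917, 0, 0, 0, 0]]}' | python3 -m creep 50
```

```text
t: 4.0
tcp_pos: [0.4603, -0.2966, 0.049]
tcp_rot: [3.14, -0.049, 0.001]
contact_force: [-0.5, -1.1, 4.1]
gripper_width: 0.131
grasp_force: 49.9
```

Gripped: opening 0.131 is about 11 mm, against a 12 mm fin. I'll lift and move beside the receiver to look.

Converted, -0.22 m / 0.6 = -0.3667, -0.16 m / 0.6 = -0.2667.

```bash
echo '{"deltas": [[0, 0, -0.0833, 0, 0, 0, 0], [0, 0, -0.1667, 0, 0, 0, 0], [0, -0.0667, -0.25, 0, 0, 0, 0], [0, -0.1333, -0.3333, 0, 0, 0, 0], [0.0333, -0.2, -0.3667, 0, 0, 0, 0], [0.1, -0.2667, -0.3667, 0, 0, 0, 0], [0.1667, -0.3, -0.3667, 0, 0, 0, 0], [0.1667, -0.3, -0.3667, 0, 0, 0, 0], [0.1667, -0.3, -0.3667, 0, 0, 0, 0]]}' | python3 -m creep
python3 - <<'E'
from h import *
c,p,d=snap('wrist','w2.png'); np.savez('w2.npz',p=p,d=d,W=world(c,d)); print(observe()['contact_force'],observe()['tcp_pos'])
E
```

```text
t: 5.12
tcp_pos: [0.5643, -0.1188, 0.2662]
tcp_rot: [-3.14, 0.048, 0.007]
contact_force: [0.2, -0.1, -2.9]
gripper_width: 0.133
grasp_force: 49.8
[ 0.81687586  0.47186973 -4.95109546] [ 0.5642782  -0.1192604   0.26664265]
```

View pics/w2.png

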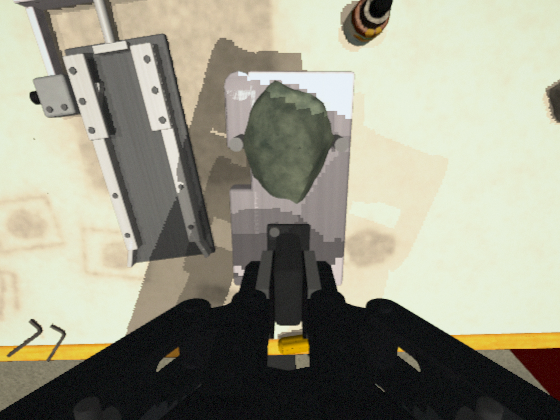

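The picture shows the carrier held level. The receiver is at the left: lips from about (68,52)/(135,45) to (105,138)/(172,128), mouth at about (132,265)/(210,250), pawl housing at (55,95), and the ejector plate at (110,47).

```bash
python3 - <<'E'
from h import *
z=np.load('w2.npz');W=z['W'];p=z['p'].astype(int)
print('bench',np.median(W[180:240,20:80,2]))
m=(W[...,2]>.004)&(W[...,2]<.036); m[:, 222:]=0; m[275:]=0
# histogram heights
print(np.histogram(W[...,2][m],np.arange(.004,.037,.002)))
lip=m&(W[...,2]>.0265)
n,l,st,ce=cv2.connectedComponentsWithStats(cv2.morphologyEx(lip.astype(np.uint8),cv2.MORPH_OPEN,np.ones((3,3))))
for i in range(1,n):
    if st[i,4]>60:
        P=W[l==i]; print(st[i],cv2.minAreaRect((P[:,:2]*1000).astype(np.float32)),np.median(P,0).round(4))
wall=m&(W[...,2]>.017)&(W[...,2]<.0262)
n,l,st,ce=cv2.connectedComponentsWithStats(wall.astype(np.uint8))
print('walls')
for i in range(1,n):
    if st[i,4]>60:
        P=W[l==i]; print(st[i],cv2.minAreaRect((P[:,:2]*1000).astype(np.float32)),np.median(P,0).round(4))
big=m.astype(np.uint8); n,l,st,ce=cv2.connectedComponentsWithStats(big); i=1+np.argmax(st[1:,4]);P=W[l==i];print('all',st[i],cv2.minAreaRect((P[:,:2]*1000).astype(np.float32)))
E
```

```text
bench -0.0001759787419855774
(array([ 221, 6617, 5561,  403,  425,  454,  544,  962,  569, 2256, 1547,
        680, 2852, 1149,  576,   51]), array([0.004, 0.006, 0.008, 0.01 , 0.012, 0.014, 0.016, 0.018, 0.02 ,
       0.022, 0.024, 0.026, 0.028, 0.03 , 0.032, 0.034, 0.036]))
[ 20   0  35   7 125] ((740.5635375976562, 118.63162994384766), (1.3811399936676025, 33.75194549560547), 6.5468573570251465) [0.7404 0.1184 0.0309]
[ 130   43   41   88 1858] ((660.2302856445312, 21.38812828063965), (84.92711639404297, 22.570690155029297), 6.03116512298584) [0.6624 0.0209 0.0289]
[  63   54   45   86 1824] ((652.4353637695312, 90.70711517333984), (84.86713409423828, 22.797739028930664), 6.996592998504639) [0.6547 0.0903 0.0289]
[  33   74   43   44 1375] ((655.5906982421875, 122.22724914550781), (40.07750701904297, 34.82793426513672), 6.749510765075684) [0.656  0.1204 0.0317]
walls
[ 25   0  60  76 975] ((710.8010864257812, 104.1618423461914), (63.66570281982422, 58.30939483642578), 6.530676364898682) [0.7162 0.126  0.0232]
[ 92   0  36  54 680] ((721.1893920898438, 63.242916107177734), (47.8520
[... 232 characters left out ...]
 40 83] ((656.173583984375, 106.43861389160156), (7.619925498962402, 39.33258056640625), 86.54814147949219) [0.6551 0.106  0.0244]
[93 83  8 19 76] ((658.5607299804688, 82.07501983642578), (5.307664394378662, 18.32595443725586), 87.33440399169922) [0.6621 0.0819 0.0195]
[29 91 11 13 98] ((655.5133056640625, 151.29592895507812), (12.295186042785645, 9.072710990905762), 0.6479743719100952) [0.6555 0.1508 0.0203]
[  92  138   48  130 1756] ((531.5904541015625, 81.69090270996094), (157.2710723876953, 19.184871673583984), 4.505795955657959) [0.5439 0.0814 0.0236]
all [   18     0   197   268 24866] ((599.096435546875, 71.83000946044922), (294.2351989746094, 154.72116088867188), 6.278242111206055)
```

Both lips measure 84.9 x 22.6 mm, with tops at 28.9 mm (text 29), so the receiver yaw is about 0.113. Next I'll work out the receiver frame, the bracket parts and the shift for the carrier.

```bash
cat >> h.py <<'E'
a=.113; RR=np.array([[np.cos(a),np.sin(a),0],[-np.sin(a),np.cos(a),0],[0,0,1]])  # world->receiver
O=np.array([.6563,.0560,0])-.0475*RR[0]
def rec(P): return (P-O)@RR.T
E
python3 - <<'E'
from h import *
z=np.load('w2.npz');W=z['W'];Q=rec(W)*1000
print('O',O)
# heights profile along centre line past lips
for y in(-10,0,10):
  for lo in range(60,130,3):
    m=(abs(Q[...,1]-y)<4)&(Q[...,0]>lo)&(Q[...,0]<lo+3)&(Q[...,2]>-5); m[:,222:]=0
    if m.any(): print((lo,int(np.median(Q[m][:,2]))),end=' ')
  print()
# wall inner edges: profile across in open part
for x0 in(-100,-60,-20):
  for lo in range(-44,45,2):
    m=(abs(Q[...,0]-x0)<12)&(Q[...,1]>lo)&(Q[...,1]<lo+2); m[:,222:]=0
    if m.any(): print((lo,int(np.median(Q[m][:,2]))),end=' ')
  print()
# carrier in hand
o=observe();T=R.from_rotvec(o['tcp_rot']).as_matrix()
S=(W-o['tcp_pos'])@T
m=(S[...,2]>.026)&(S[...,2]<.048)&(abs(S[...,0]-.035)<.08)&(abs(S[...,1])<.05)
P=S[m];print(cv2.minAreaRect((P[:,:2]*1000).astype(np.float32)),np.histogram(P[:,2],10))
for s in range(-20,90,10):
    k=m&(abs(S[...,0]-s/1000)<.004);k&=(abs(S[...,1])>.021)
    print(s,np.median(S[k][:,2]).round(4) if k.any() else None,end=' ')
print(np.arctan2(T[1,0],T[0,0]),T[2],o['tcp_pos'])
E
```

```text
O [0.60910294 0.05064392 0.        ]
(60, 8) (63, 7) (66, 7) (69, 7) (72, 8) (75, 8) (78, 8) (81, 8) (84, 8) (87, 10) (90, 19) (93, 19) (96, 19) (99, 7) (102, 0) (105, 0) (108, 0) (111, 0) (114, 0) (117, 0) (120, 0) (123, 0) (126, 0) (129, 0) 
(60, 7) (63, 7) (66, 7) (69, 7) (72, 7) (75, 7) (78, 7) (81, 8) (84, 7) (87, 11) (90, 19) (93, 19) (96, 18) (99, 19) (102, 18) (105, 17) (108, 17) (111, 18) (114, 18) (117, 17) (120, 17) (123, 18) (126, 18) (129, 18) 
(60, 7) (63, 8) (66, 7) (69, 8) (72, 7) (75, 8) (78, 8) (81, 8) (84, 7) (87, 10) (90, 19) (93, 19) (96, 18) (99, 6) (102, 0) (105, 0) (108, 0) (111, 0) (114, 0) (117, 0) (120, 0) (123, 0) (126, 0) (129, 0) 
(-44, 24) (-42, 23) (-40, 23) (-38, 24) (-36, 23) (-34, 23) (-32, 23) (-26, 7) (-24, 7) (-22, 7) (-20, 7) (-18, 7) (-16, 7) (-14, 7) (-12, 8) (-10, 7) (-8, 7) (-6, 7) (-4, 7) (-2, 7) (0, 7) (2, 7) (4, 7) (6, 8) (8, 7) (10, 7) (12, 7) (14, 7) (16, 7) (18, 8) (20, 7) (22, 7) (24, 8) (26, 8) (28, 8) (30, 8) (32, 17) (34, 23) (36, 24) (38, 23) (40, 24) (42, 23) (44, 23) 
(-44, 23) (-42, 23) (-40, 23) (-38, 23) (-36, 24) (-34, 23) (
[... 553 characters left out ...]
14, 7) (16, 7) (18, 8) (20, 7) (22, 7) (24, 8) (26, 7) (28, 7) (30, 8) (32, 16) (34, 23) (36, 24) (38, 23) (40, 24) (42, 23) (44, 23) 
((35.490928649902344, -0.5407829284667969), (110.0086441040039, 60.556148529052734), 0.283867210149765) (array([   94,    67,   104,   556,   313, 10377,  2203,    22,    22,
          19]), array([0.02603207, 0.02809078, 0.03014949, 0.03220821, 0.03426692,
       0.03632563, 0.03838435, 0.04044306, 0.04250177, 0.04456049,
       0.0466192 ]))
-20 0.0377 -10 0.0376 0 0.0376 10 0.0377 20 0.0376 30 0.0377 40 0.0378 50 0.0379 60 0.0379 70 0.0379 80 0.0379 -0.03148949633120777 [-3.53158995e-03 -9.98257680e-04 -9.99993266e-01] [ 0.5642782  -0.1192604   0.26664265]
```

The carrier in hand fits the text: centre at tool (35.5, -0.5) mm, underside 49.8 mm below the TCP. The walls are at ±32 mm and the ejector face at about 89 mm, so the click should come near a carrier x of 42. Moving to hover over the loading place.

Converted, 0.165 m / 0.6 = 0.275, -0.1547 m / 0.6 = -0.2578, 0.004 rad / 4 = 0.001.

```bash
echo '{"deltas": [[-0.0333, -0.075, 0.0333, 0, 0.001, -0.0125, 0], [-0.0667, -0.15, 0.0833, 0, 0.001, -0.025, 0], [-0.1, -0.2167, 0.1333, 0, 0.001, -0.0375, 0], [-0.1163, -0.2578, 0.2, 0, 0.001, -0.0375, 0], [-0.1163, -0.2578, 0.275, 0, 0.001, -0.0375, 0], [-0.1163, -0.2578, 0.275, 0, 0.001, -0.0375, 0], [-0.1163, -0.2578, 0.275, 0, 0.001, -0.0375, 0], [-0.1163, -0.2578, 0.275, 0, 0.001, -0.0375, 0]]}' | python3 -m creep
cat >> h.py <<'E'
def state(load=-.075):
    o=observe();T=R.from_rotvec(o['tcp_rot']).as_matrix()
    C=o['tcp_pos']+T@np.array([.0355,-.0005,.0498]); q=rec(C); yaw=np.arctan2(T[1,0],T[0,0])-.005
    print('carrier rec mm',(q*1000).round(2),'yaw err',round(yaw-a,4),'tilt',T[2].round(4),'F rec',(RR@o['contact_force']).round(2),'M',o['moment'].round(2))
    print('tool shift to go', (T.T@(O+RR.T@np.array([load,0,.008])-C)).round(4))
E
python3 - <<'E'
from h import *
state()
c,p,d=snap('wrist','w3.png');W=world(c,d);Q=rec(W)*1000
m=(Q[...,2]>34)&(Q[...,2]<60)&(abs(Q[...,0]+75)<75)&(abs(Q[...,1])<45)
n,l,st,_=cv2.connectedComponentsWithStats(m.astype(np.uint8));k=l==1+np.argmax(st[1:,4])
print(np.histogram(Q[k][:,2],8));print(cv2.minAreaRect(Q[k][:,:2].astype(np.float32)))
for lo,hi,name in((26,33,'lips'),(17,26,'walls')):
  m=(Q[...,2]>lo)&(Q[...,2]<hi)&(Q[...,0]<92)&(abs(Q[...,1])<50)&(Q[...,0]>0)
  n,l,st,_=cv2.connectedComponentsWithStats(m.astype(np.uint8))
  for i in range(1,n):
    if st[i,4]>100: print(name,st[i],cv2.minAreaRect(Q[l==i][:,:2].astype(np.float32)))
E
```

```text
t: 6.18
tcp_pos: [0.5026, 0.0367, 0.1061]
tcp_rot: [3.135, 0.185, 0.014]
contact_force: [-0.3, 0.1, -3.7]
gripper_width: 0.131
grasp_force: 49.9
carrier rec mm [-71.49  -1.25  56.57] yaw err -0.0003 tilt [ 0.0089  0.0015 -1.    ] F rec [-0.28  0.11 -3.7 ] M [-0.04  0.14  0.02]
tool shift to go [-0.0039 -0.0013  0.0485]
(array([1, 0, 0, 0, 0, 0, 0, 1]), array([59.31036319, 59.38959732, 59.46883145, 59.54806558, 59.6272997 ,
       59.70653383, 59.78576796, 59.86500208, 59.94423621]))
((-72.08351135253906, 22.410228729248047), (0.6350035667419434, 0.0), 103.50074768066406)
lips [ 200    0   43   37 1490] ((13.886344909667969, 35.25989532470703), (18.007436752319336, 22.23079490661621), 0.10849083960056305)
lips [ 328    0   43   39 1527] ((13.898100852966309, -34.73393249511719), (18.271930694580078, 22.31513214111328), 0.07309165596961975)
walls [204  36  28  14 288] ((3.0072855949401855, 39.29423522949219), (6.258644104003906, 14.215726852416992), 2.44406795501709)
walls [339  38  27  12 283] ((2.809865951538086, -38.39107131958008), (14.32642650604248, 6.190510272979736), 86.61709594726562)
```

View pics/w3.png

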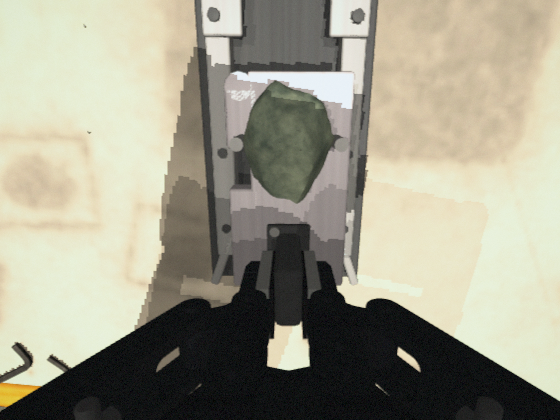

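The carrier sits over the open part of the channel, aligned, with its front edge at row 72 and the lips starting at row 37. The lip midline is +0.26 mm off my frame, so I'll aim there. Lowering to just above the floor.

Converted, 0.026 m / 0.6 = 0.0433, -0.0039 m / 0.6 = -0.0065.

```bash
echo '{"deltas": [[-0.0033, -0.0027, 0.0167, 0, 0, 0, 0], [-0.0065, -0.0027, 0.0333, 0, 0, 0, 0], [-0.0065, -0.0027, 0.0433, 0, 0, 0, 0], [-0.0065, -0.0027, 0.0433, 0, 0, 0, 0], [-0.0065, -0.0027, 0.0433, 0, 0, 0, 0], [-0.0065, -0.0027, 0.0433, 0, 0, 0, 0]]}' | python3 -m creep
python3 - <<'E'
from h import *
state()
E
```

```text
t: 6.98
tcp_pos: [0.497, 0.0386, 0.0777]
tcp_rot: [3.136, 0.187, 0.008]
contact_force: [0.6, -0.3, -2.8]
gripper_width: 0.133
grasp_force: 50.0
carrier rec mm [-77.02   1.39  28.05] yaw err 0.0009 tilt [ 4.8e-03  5.0e-04 -1.0e+00] F rec [ 0.55 -0.33 -2.83] M [ 0.04  0.11 -0.  ]
tool shift to go [0.0019 0.0014 0.0201]
```

Converted, 0.013 m / 0.6 = 0.0217, 0.0011 m / 0.6 = 0.0018, -0.004 rad / 4 = -0.001.

```bash
echo '{"deltas": [[0.0017, 0.0018, 0.0067, 0, -0.001, 0, 0], [0.0017, 0.0018, 0.015, 0, -0.001, 0, 0], [0.0017, 0.0018, 0.0217, 0, -0.001, 0, 0], [0.0017, 0.0018, 0.0217, 0, -0.001, 0, 0], [0.0017, 0.0018, 0.0217, 0, -0.001, 0, 0], [0.0017, 0.0018, 0.0217, 0, -0.001, 0, 0]]}' | python3 -m creep
python3 - <<'E'
from h import *
state()
E
```

```text
t: 7.72
tcp_pos: [0.498, 0.0377, 0.0645]
tcp_rot: [3.136, 0.187, 0.001]
contact_force: [-0.0, 0.7, -3.7]
gripper_width: 0.134
grasp_force: 50.0
carrier rec mm [-76.37   0.31  14.73] yaw err 0.0008 tilt [ 4.e-04  4.e-04 -1.e+00] F rec [ 0.07  0.73 -3.7 ] M [0.02 0.07 0.  ]
tool shift to go [0.0014 0.0003 0.0067]
```

Converted, 0.0065 m / 0.6 = 0.0108, 0.0055 m / 0.6 = 0.0092.

```bash
echo '{"deltas": [[0, 0, 0.0033, 0, 0, 0, 0], [0, 0, 0.0067, 0, 0, 0, 0], [0, 0, 0.0092, 0, 0, 0, 0], [0, 0, 0.0108, 0, 0, 0, 0], [0, 0, 0.0108, 0, 0, 0, 0], [0, 0, 0.0108, 0, 0, 0, 0]]}' | python3 -m creep
python3 - <<'E'
from h import *
state()
E
```

```text
t: 8.48
tcp_pos: [0.4978, 0.0377, 0.0579]
tcp_rot: [3.136, 0.186, 0.0]
contact_force: [0.2, 0.2, -4.1]
gripper_width: 0.13
grasp_force: 50.0
carrier rec mm [-76.51   0.35   8.06] yaw err 0.0008 tilt [ 1.e-04  3.e-04 -1.e+00] F rec [ 0.23  0.19 -4.06] M [-0.01  0.19 -0.  ]
tool shift to go [0.0015 0.0004 0.0001]
```

Converted, 0.0006 m / 0.6 = 0.001.

```bash
echo '{"deltas": [[0, 0, 0.001, 0, 0, 0, 0], [0, 0, 0.001, 0, 0, 0, 0], [0, 0, 0.001, 0, 0, 0, 0], [0, 0, 0.001, 0, 0, 0, 0]]}' | python3 -m creep
python3 - <<'E'
from h import *
state()
E
```

```text
t: 8.98
tcp_pos: [0.4978, 0.0377, 0.0572]
tcp_rot: [3.136, 0.187, 0.0]
contact_force: [-0.1, 0.2, -3.8]
gripper_width: 0.132
grasp_force: 50.0
carrier rec mm [-76.57   0.36   7.43] yaw err 0.0008 tilt [-0.e+00  3.e-04 -1.e+00] F rec [-0.06  0.19 -3.84] M [0.02 0.09 0.01]
tool shift to go [ 0.0016  0.0004 -0.0006]
```

Converted, 0.0006 m / 0.6 = 0.001.

```bash
echo '{"deltas": [[0, 0, 0.001, 0, 0, 0, 0], [0, 0, 0.001, 0, 0, 0, 0], [0, 0, 0.001, 0, 0, 0, 0]]}' | python3 -m creep; echo '{"deltas": [[0, 0, 0.0008, 0, 0, 0, 0], [0, 0, 0.0008, 0, 0, 0, 0], [0, 0, 0.0008, 0, 0, 0, 0]]}' | python3 -m creep
python3 - <<'E'
from h import *
state()
E
```

```text
t: 9.35
tcp_pos: [0.4982, 0.0376, 0.057]
tcp_rot: [3.136, 0.186, 0.001]
contact_force: [-1.5, -0.9, -0.1]
gripper_width: 0.13
grasp_force: 50.4
t: 9.72
tcp_pos: [0.4982, 0.0376, 0.057]
tcp_rot: [3.136, 0.187, 0.001]
contact_force: [-2.7, 0.3, 5.9]
gripper_width: 0.133
grasp_force: 51.3
carrier rec mm [-76.11   0.26   7.19] yaw err 0.0009 tilt [ 5.e-04  4.e-04 -1.e+00] F rec [-2.64  0.63  5.89] M [ 0.05  0.52 -0.  ]
tool shift to go [ 0.0011  0.0003 -0.0008]
```

The carrier is on the floor. I'll back off the pressing a little and advance to the lips.

Converted, 0.04 m / 0.6 = 0.0667, 0.005 m / 0.6 = 0.0083.

```bash
echo '{"deltas": [[0, 0, -0.0008, 0, 0, 0, 0], [0.0083, 0, -0.0008, 0, 0, 0, 0], [0.0167, 0, -0.0008, 0, 0, 0, 0], [0.025, 0.0002, -0.0008, 0, 0, 0, 0], [0.0333, 0.0002, -0.0008, 0, 0, 0, 0], [0.0417, 0.0002, -0.0008, 0, 0, 0, 0], [0.05, 0.0003, -0.0008, 0, 0, 0, 0], [0.0583, 0.0003, -0.0008, 0, 0, 0, 0], [0.0667, 0.0003, -0.0008, 0, 0, 0, 0], [0.0667, 0.0003, -0.0008, 0, 0, 0, 0]]}' | python3 -m creep
python3 - <<'E'
from h import *
state()
E
```

```text
t: 10.98
tcp_pos: [0.5389, 0.0422, 0.057]
tcp_rot: [3.136, 0.186, 0.004]
contact_force: [1.1, -0.6, 2.2]
gripper_width: 0.13
grasp_force: 50.9
carrier rec mm [-35.08   0.19   7.31] yaw err 0.0007 tilt [ 2.7e-03  7.0e-04 -1.0e+00] F rec [ 1.02 -0.73  2.22] M [0.01 0.04 0.06]
tool shift to go [-0.0399 -0.     -0.0008]
```

Converted, 0.02 m / 0.6 = 0.0333, 0.018 m / 0.6 = 0.03, -0.002 rad / 4 = -0.0005.

```bash
echo '{"deltas": [[0.005, 0, -0.0003, 0, -0.0005, 0, 0], [0.01, 0, -0.0003, 0, -0.0005, 0, 0], [0.015, 0, -0.0003, 0, -0.0005, 0, 0], [0.02, 0, -0.0003, 0, -0.0005, 0, 0], [0.025, 0, -0.0003, 0, -0.0005, 0, 0], [0.03, 0, -0.0003, 0, -0.0005, 0, 0], [0.0333, 0, -0.0003, 0, -0.0005, 0, 0], [0.0333, 0, -0.0003, 0, -0.0005, 0, 0]]}' | python3 -m creep
python3 - <<'E'
from h import *
state()
E
```

```text
t: 11.98
tcp_pos: [0.5578, 0.0446, 0.057]
tcp_rot: [3.136, 0.186, -0.002]
contact_force: [-1.6, -0.3, 5.0]
gripper_width: 0.131
grasp_force: 51.2
carrier rec mm [-16.18   0.45   7.21] yaw err 0.0008 tilt [-1.e-03  4.e-04 -1.e+00] F rec [-1.63 -0.16  4.97] M [-0.01  0.1   0.02]
tool shift to go [-0.0588  0.0001 -0.0007]
```

Converted, 0.008 m / 0.6 = 0.0133, 0.002 m / 0.6 = 0.0033, 0.001 rad / 4 = 0.0003.

```bash
for i in 1; do echo '{"deltas": [[0.0033, 0, -0.0005, 0, 0.0003, 0, 0], [0.0067, 0, -0.0005, 0, 0.0003, 0, 0], [0.01, 0, -0.0005, 0, 0.0003, 0, 0], [0.0133, 0, -0.0005, 0, 0.0003, 0, 0]]}' | python3 -m creep; done; echo '{"deltas": [[0.0033, 0, 0, 0, 0, 0, 0], [0.0067, 0, 0, 0, 0, 0, 0], [0.01, 0, 0, 0, 0, 0, 0], [0.0133, 0, 0, 0, 0, 0, 0]]}' | python3 -m creep
python3 - <<'E'
from h import *
state()
E
```

```text
t: 12.48
tcp_pos: [0.5654, 0.0456, 0.057]
tcp_rot: [3.136, 0.187, -0.002]
contact_force: [-3.0, -0.9, 3.9]
gripper_width: 0.133
grasp_force: 51.1
t: 12.98
tcp_pos: [0.5726, 0.0457, 0.057]
tcp_rot: [3.135, 0.186, -0.006]
contact_force: [-6.9, -3.2, 6.7]
gripper_width: 0.133
grasp_force: 51.5
carrier rec mm [-1.53 -0.18  7.08] yaw err 0.0005 tilt [-0.0038  0.0013 -1.    ] F rec [-7.21 -2.43  6.72] M [-0.48  0.6  -0.16]
tool shift to go [-0.0735 -0.0006 -0.0006]
```

The pawl ramp is engaged at 7 N. Continuing gently.

Converted, 0.006 m / 0.6 = 0.01, -0.0003 m / 0.6 = -0.0005.

```bash
echo '{"deltas": [[0.0033, 0, -0.0005, 0, 0, 0, 0], [0.0067, 0, -0.0005, 0, 0, 0, 0], [0.01, 0, -0.0005, 0, 0, 0, 0]]}' | python3 -m creep; echo '{"deltas": [[0.0033, 0, 0, 0, 0, 0, 0], [0.0067, 0, 0, 0, 0, 0, 0], [0.01, 0, 0, 0, 0, 0, 0]]}' | python3 -m creep; echo '{"deltas": [[0.0033, 0, 0, 0, 0, 0, 0], [0.0067, 0, 0, 0, 0, 0, 0], [0.01, 0, 0, 0, 0, 0, 0]]}' | python3 -m creep
python3 - <<'E'
from h import *
state()
E
```

```text
t: 13.35
tcp_pos: [0.5783, 0.0462, 0.057]
tcp_rot: [3.134, 0.186, -0.007]
contact_force: [-6.8, -4.5, 5.9]
gripper_width: 0.13
grasp_force: 51.4
t: 13.72
tcp_pos: [0.5846, 0.0467, 0.0571]
tcp_rot: [3.134, 0.185, -0.005]
contact_force: [-4.6, -5.2, 3.8]
gripper_width: 0.132
grasp_force: 51.3
t: 14.1
tcp_pos: [0.591, 0.0474, 0.0571]
tcp_rot: [3.134, 0.185, -0.003]
contact_force: [-3.3, -4.8, 4.5]
gripper_width: 0.133
grasp_force: 51.1
carrier rec mm [17.01 -0.63  7.18] yaw err -0.0001 tilt [-0.0023  0.002  -1.    ] F rec [-3.86 -4.41  4.46] M [-0.7   0.42 -0.23]
tool shift to go [-0.092  -0.0011 -0.0006]
```

Converted, 0.006 m / 0.6 = 0.01, 0.004 m / 0.6 = 0.0067.

```bash
echo '{"deltas": [[0.0033, 0, -0.0002, 0, 0, 0, 0], [0.0067, 0, -0.0002, 0, 0, 0, 0], [0.01, 0, -0.0002, 0, 0, 0, 0]]}' | python3 -m creep; echo '{"deltas": [[0.0033, 0, 0, 0, 0, 0, 0], [0.0067, 0, 0, 0, 0, 0, 0], [0.01, 0, 0, 0, 0, 0, 0]]}' | python3 -m creep; echo '{"deltas": [[0.0017, 0, 0, 0, 0, 0, 0], [0.0033, 0, 0, 0, 0, 0, 0], [0.005, 0, 0, 0, 0, 0, 0]]}' | python3 -m creep
python3 - <<'E'
from h import *
state()
E
```

```text
t: 14.48
tcp_pos: [0.5969, 0.048, 0.0571]
tcp_rot: [3.134, 0.185, -0.003]
contact_force: [-3.7, -4.0, 3.8]
gripper_width: 0.13
grasp_force: 51.1
t: 14.85
tcp_pos: [0.6029, 0.0487, 0.0571]
tcp_rot: [3.134, 0.185, -0.003]
contact_force: [-3.8, -3.7, 3.9]
gripper_width: 0.135
grasp_force: 51.1
t: 15.22
tcp_pos: [0.6058, 0.0491, 0.0571]
tcp_rot: [3.134, 0.185, -0.003]
contact_force: [-2.5, -4.4, 3.2]
gripper_width: 0.128
grasp_force: 51.0
carrier rec mm [31.95 -0.63  7.18] yaw err 0.0002 tilt [-0.0023  0.0022 -1.    ] F rec [-2.97 -4.05  3.22] M [-0.71  0.3  -0.16]
tool shift to go [-0.1069 -0.0012 -0.0006]
```

Converted, 0.0015 m / 0.6 = 0.0025, 0.001 m / 0.6 = 0.0017.

```bash
echo '{"deltas": [[0.0017, 0, 0, 0, 0, 0, 0], [0.0025, 0, 0, 0, 0, 0, 0]]}' | python3 -m creep | sed -n '2p;4p'; echo '{"deltas": [[0.0017, 0, 0, 0, 0, 0, 0], [0.0025, 0, 0, 0, 0, 0, 0]]}' | python3 -m creep| sed -n '2p;4p'; echo '{"deltas": [[0.0017, 0, 0, 0, 0, 0, 0], [0.0025, 0, 0, 0, 0, 0, 0]]}' | python3 -m creep| sed -n '2p;4p'; echo '{"deltas": [[0.0017, 0, 0, 0, 0, 0, 0], [0.0025, 0, 0, 0, 0, 0, 0]]}' | python3 -m creep| sed -n '2p;4p'
python3 - <<'E'
from h import *
state()
E
```

```text
tcp_pos: [0.6073, 0.0492, 0.057]
contact_force: [-2.9, -3.8, 4.2]
tcp_pos: [0.6081, 0.0493, 0.0571]
contact_force: [-5.8, -6.1, 5.4]
tcp_pos: [0.6092, 0.0495, 0.0571]
contact_force: [-7.7, -5.9, 6.3]
tcp_pos: [0.6106, 0.0496, 0.0571]
contact_force: [-7.8, -6.0, 7.6]
carrier rec mm [36.57 -0.62  7.1 ] yaw err 0.0003 tilt [-0.006   0.0021 -1.    ] F rec [-8.42 -5.08  7.58] M [-0.84  0.84 -0.17]
tool shift to go [-0.1116 -0.0012 -0.0002]
```

The ejector contact is at carrier x of about 34, as predicted, so the click should come near 42. I'll creep and watch the sideways pawl force vanish.

Converted, 0.0015 m / 0.6 = 0.0025, -0.0002 m / 0.6 = -0.0003.

```bash
echo '{"deltas": [[0.0017, 0, -0.0003, 0, 0, 0, 0], [0.0025, 0, -0.0003, 0, 0, 0, 0]]}' | python3 -m creep | sed -n '2p;4p'; echo '{"deltas": [[0.0017, 0, 0, 0, 0, 0, 0], [0.0025, 0, 0, 0, 0, 0, 0]]}' | python3 -m creep| sed -n '2p;4p'; echo '{"deltas": [[0.0017, 0, 0, 0, 0, 0, 0], [0.0017, 0, 0, 0, 0, 0, 0]]}' | python3 -m creep| sed -n '2p;4p'
python3 - <<'E'
from h import *
state()
E
```

```text
tcp_pos: [0.6119, 0.0497, 0.0572]
contact_force: [-8.9, -5.2, 7.0]
tcp_pos: [0.6133, 0.0499, 0.0572]
contact_force: [-8.2, -4.8, 6.9]
tcp_pos: [0.6143, 0.05, 0.0572]
contact_force: [-7.7, -6.0, 6.6]
carrier rec mm [40.25 -0.6   7.16] yaw err 0.0004 tilt [-0.0067  0.0021 -1.    ] F rec [-8.32 -5.05  6.62] M [-0.93  0.85 -0.23]
tool shift to go [-1.153e-01 -1.200e-03 -1.000e-04]
```

Converted, 0.001 m / 0.6 = 0.0017.

```bash
echo '{"deltas": [[0.0017, 0, 0, 0, 0, 0, 0], [0.0017, 0, 0, 0, 0, 0, 0]]}' | python3 -m creep | sed -n '2p;4p'; echo '{"deltas": [[0.0012, 0, 0, 0, 0, 0, 0], [0.0012, 0, 0, 0, 0, 0, 0]]}' | python3 -m creep | sed -n '2p;4p'
python3 - <<'E'
from h import *
state()
E
```

```text
tcp_pos: [0.6152, 0.0501, 0.0572]
contact_force: [-7.7, -5.7, 8.2]
tcp_pos: [0.6161, 0.0505, 0.0571]
contact_force: [-7.2, -4.7, 6.3]
carrier rec mm [42.15 -0.29  7.09] yaw err -0.0001 tilt [-0.006   0.0014 -1.    ] F rec [-7.73 -3.83  6.3 ] M [-0.71  0.77 -0.23]
tool shift to go [-0.1171 -0.0009 -0.0002]
```

Converted, 0.0006 m / 0.6 = 0.001.

```bash
echo '{"deltas": [[0.001, 0, 0, 0, 0, 0, 0], [0.001, 0, 0, 0, 0, 0, 0]]}' | python3 -m creep | sed -n '2p;4p'
python3 - <<'E'
from h import *
state()
c,p,d=snap('wrist'); np.savez('w4.npz',p=p,d=d,W=world(c,d)); 
cv2.imwrite('pics/w4.png',cv2.resize(p[0:240,120:440,::-1],None,fx=2.5,fy=2.5))
E
```

```text
tcp_pos: [0.6166, 0.0508, 0.0571]
contact_force: [-8.6, -4.6, 6.0]
carrier rec mm [42.59 -0.09  7.1 ] yaw err 0.0001 tilt [-0.0065  0.0012 -1.    ] F rec [-9.1  -3.55  6.01] M [-0.68  0.83 -0.27]
tool shift to go [-1.176e-01 -7.000e-04 -1.000e-04]
```

View pics/w4.png

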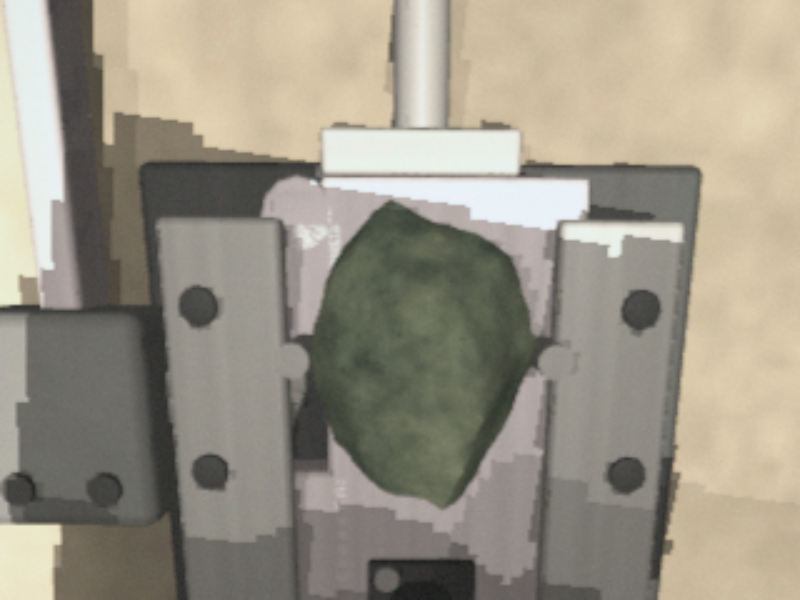

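The carrier front is against the ejector (crop row 178) and the notch shows at (310,430), but the pawl tip is mostly hidden under the lip. The side force is fading, so I'll take another small step.

Converted, 0.0006 m / 0.6 = 0.001.

```bash
echo '{"deltas": [[0.001, 0, 0, 0, 0, 0, 0], [0.001, 0, 0, 0, 0, 0, 0]]}' | python3 -m creep | sed -n '2p;4p'
python3 - <<'E'
from h import *
state()
E
echo '{"deltas": [[0.0008, 0, 0, 0, 0, 0, 0], [0.0008, 0, 0, 0, 0, 0, 0]]}' | python3 -m creep | sed -n '2p;4p'
python3 - <<'E'
from h import *
state()
E
```

```text
tcp_pos: [0.6169, 0.0509, 0.0571]
contact_force: [-8.7, -3.5, 7.6]
carrier rec mm [ 4.288e+01 -1.000e-02  7.090e+00] yaw err 0.0003 tilt [-0.0074  0.0011 -1.    ] F rec [-9.08 -2.5   7.61] M [-0.65  0.98 -0.28]
tool shift to go [-0.1179 -0.0006 -0.    ]
tcp_pos: [0.6172, 0.0509, 0.0572]
contact_force: [-10.2, -4.1, 8.2]
carrier rec mm [ 4.313e+01 -1.000e-02  7.130e+00] yaw err 0.0006 tilt [-0.0081  0.0012 -1.    ] F rec [-10.59  -2.9    8.22] M [-0.65  1.13 -0.18]
tool shift to go [-1.181e-01 -7.000e-04  1.000e-04]
```

The motion suggests the click came at about x = 42. I'll relieve the downward press and back off gently to test whether the pawl holds.

Careful with the scale: shifts go in shares of 0.6 m and turns go in shares of 4 rad. That gives: -0.0014 m / 0.6 = -0.0023, -0.0007 m / 0.6 = -0.0012.

```bash
echo '{"deltas": [[0, 0, -0.0008, 0, 0, 0, 0], [-0.0012, 0, -0.0008, 0, 0, 0, 0], [-0.0023, 0, -0.0008, 0, 0, 0, 0], [-0.0023, 0, -0.0008, 0, 0, 0, 0]]}' | python3 -m creep | sed -n '2p;4p'
python3 - <<'E'
from h import *
state()
E
echo '{"deltas": [[-0.0012, 0, 0, 0, 0, 0, 0], [-0.0012, 0, 0, 0, 0, 0, 0]]}' | python3 -m creep | sed -n '2p;4p'
python3 - <<'E'
from h import *
state()
E
```

```text
tcp_pos: [0.6169, 0.0509, 0.0572]
contact_force: [-5.3, -3.5, 2.5]
carrier rec mm [ 4.306e+01 -2.000e-02  7.220e+00] yaw err -0.0 tilt [-0.0042  0.0011 -1.    ] F rec [-5.65 -2.86  2.51] M [-0.58  0.43 -0.24]
tool shift to go [-0.1181 -0.0006 -0.0003]
tcp_pos: [0.6163, 0.051, 0.0572]
contact_force: [-3.7, -4.5, 2.0]
carrier rec mm [42.55  0.18  7.28] yaw err 0.0002 tilt [-0.0037  0.001  -1.    ] F rec [-4.2  -4.06  1.97] M [-0.56  0.38 -0.21]
tool shift to go [-0.1175 -0.0004 -0.0003]
```

Converted, -0.0007 m / 0.6 = -0.0012.

```bash
echo '{"deltas": [[-0.0012, 0, 0, 0, 0, 0, 0], [-0.0012, 0, 0, 0, 0, 0, 0]]}' | python3 -m creep | sed -n '2p;4p'
echo '{"deltas": [[-0.001, 0, 0, 0, 0, 0, 0], [-0.001, 0, 0, 0, 0, 0, 0]]}' | python3 -m creep | sed -n '2p;4p'
python3 - <<'E'
from h import *
state()
E
```

```text
tcp_pos: [0.616, 0.0511, 0.0573]
contact_force: [-2.6, -4.3, -0.9]
tcp_pos: [0.6159, 0.0513, 0.0574]
contact_force: [0.0, -3.7, -3.5]
carrier rec mm [42.29  0.59  7.59] yaw err 0.0005 tilt [-1.e-03  6.e-04 -1.e+00] F rec [-0.4  -3.65 -3.45] M [-0.81  0.08 -0.29]
tool shift to go [-0.1173 -0.     -0.0003]
```

The pawl holds: force builds with almost no motion at x of about 42.2. Now the tug, in small steps up to about 6 N.

Converted, -0.0006 m / 0.6 = -0.001, 0.0001 m / 0.6 = 0.0002.

```bash
echo '{"deltas": [[-0.001, 0, 0.0002, 0, 0, 0, 0], [-0.001, 0, 0.0002, 0, 0, 0, 0]]}' | python3 -m creep | sed -n '2p;4p'
echo '{"deltas": [[-0.001, 0, 0.0002, 0, 0, 0, 0], [-0.001, 0, 0.0002, 0, 0, 0, 0]]}' | python3 -m creep | sed -n '2p;4p'
python3 - <<'E'
from h import *
state()
E
```

```text
tcp_pos: [0.6158, 0.0515, 0.0576]
contact_force: [3.4, -3.8, -8.4]
tcp_pos: [0.6157, 0.0516, 0.0576]
contact_force: [5.0, -2.9, -9.0]
carrier rec mm [42.31  0.83  7.83] yaw err 0.0003 tilt [ 2.1e-03  4.0e-04 -1.0e+00] F rec [ 4.64 -3.49 -8.99] M [-0.72 -0.59 -0.38]
tool shift to go [-0.1173  0.0002 -0.0004]
```

Converted, -0.0007 m / 0.6 = -0.0012, -0.0003 m / 0.6 = -0.0005.

```bash
echo '{"deltas": [[-0.0005, 0, 0.0005, 0, 0, 0, 0], [-0.0012, 0, 0.0005, 0, 0, 0, 0], [-0.0012, 0, 0.0005, 0, 0, 0, 0]]}' | python3 -m creep | sed -n '2p;4p'
python3 - <<'E'
from h import *
state()
E
```

```text
tcp_pos: [0.6156, 0.0516, 0.0575]
contact_force: [7.1, -3.0, -9.2]
carrier rec mm [42.27  0.84  7.83] yaw err 0.0002 tilt [ 3.8e-03  5.0e-04 -1.0e+00] F rec [ 6.69 -3.8  -9.21] M [-0.71 -0.78 -0.38]
tool shift to go [-0.1173  0.0002 -0.0006]
```

Converted, -0.0007 m / 0.6 = -0.0012, -0.0004 m / 0.6 = -0.0007.

```bash
echo '{"deltas": [[-0.0007, 0, 0.0005, 0, 0, 0, 0], [-0.0012, 0, 0.0005, 0, 0, 0, 0], [-0.0012, 0, 0.0005, 0, 0, 0, 0]]}' | python3 -m creep | sed -n '2p;4p'
python3 - <<'E'
from h import *
state()
E
```

```text
tcp_pos: [0.6155, 0.0516, 0.0575]
contact_force: [8.1, -1.9, -9.9]
carrier rec mm [42.24  0.87  7.85] yaw err 0.0001 tilt [ 5.5e-03  5.0e-04 -1.0e+00] F rec [ 7.85 -2.8  -9.92] M [-0.57 -1.02 -0.39]
tool shift to go [-0.1172  0.0003 -0.0008]
```

The tug reached 7.9 N on top of the ejector's force of about 5.5 N, and the carrier did not move. I'll relax the stress, then open.

Converted, 0.0024 m / 0.6 = 0.004, 0.0005 m / 0.6 = 0.0008.

```bash
echo '{"deltas": [[0.0013, 0.0005, 0.0003, 0, 0, 0, 0], [0.0027, 0.001, 0.0007, 0, 0, 0, 0], [0.004, 0.0013, 0.0008, 0, 0, 0, 0], [0.004, 0.0013, 0.0008, 0, 0, 0, 0]]}' | python3 -m creep | sed -n '2p;4p'
python3 - <<'E'
from h import *
state()
E
```

```text
tcp_pos: [0.6159, 0.051, 0.0573]
contact_force: [0.1, -2.0, -1.7]
carrier rec mm [42.26  0.35  7.47] yaw err 0.0009 tilt [-1.e-03 -2.e-04 -1.e+00] F rec [-0.13 -2.03 -1.72] M [-0.34 -0.03 -0.19]
tool shift to go [-0.1173 -0.0003 -0.0004]
```

Converted, 0.0003 m / 0.6 = 0.0005, 0.0001 m / 0.6 = 0.0002.

```bash
echo '{"deltas": [[0, 0.0005, 0.0002, 0, 0, 0, 0], [0, 0.0005, 0.0002, 0, 0, 0, 0.3], [0, 0.0005, 0.0002, 0, 0, 0, 0.6], [0, 0.0005, 0.0002, 0, 0, 0, 0.6], [0, 0.0005, 0.0002, 0, 0, 0, 0.6], [0, 0.0005, 0.0002, 0, 0, 0, 0.6]]}' | python3 -m creep 20
echo '{"deltas": [[0, 0, -0.0333, 0, 0, 0, 0.6], [0, 0, -0.0833, 0, 0, 0, 0.6], [-0.0333, 0, -0.1667, 0, 0, 0, 0.6], [-0.1, 0, -0.25, 0, 0, 0, 0.6], [-0.1, 0, -0.25, 0, 0, 0, 0.6], [-0.1, 0, -0.25, 0, 0, 0, 0.6]]}' | python3 -m creep
python3 - <<'E'
from h import *
c,p,d=snap('wrist'); W=world(c,d);Q=rec(W)*1000
cv2.imwrite('pics/w5.png',cv2.resize(p[0:280,100:460,::-1],None,fx=2,fy=2))
m=(Q[...,2]>55)&(Q[...,2]<75)&(abs(Q[...,1])<15)&(Q[...,0]<30)&(Q[...,0]>-20)
print(cv2.minAreaRect(Q[m][:,:2].astype(np.float32)),np.median(Q[m],0))
m=(Q[...,2]>17)&(Q[...,2]<24)&(abs(Q[...,1])<22)&(Q[...,0]<100)&(Q[...,0]>-20)
print(cv2.minAreaRect(Q[m][:,:2].astype(np.float32)),np.median(Q[m],0))
E
```

```text
t: 22.02
tcp_pos: [0.6159, 0.0505, 0.0567]
tcp_rot: [3.136, 0.187, -0.002]
contact_force: [-0.1, -0.3, -0.4]
gripper_width: 0.6
grasp_force: 0.0
t: 22.78
tcp_pos: [0.5566, 0.0434, 0.2081]
tcp_rot: [3.135, 0.186, 0.002]
contact_force: [0.8, 0.5, 0.8]
gripper_width: 0.6
grasp_force: 0.0
((7.081090927124023, 0.21320533752441406), (11.988865852355957, 25.68804359436035), 89.882080078125) [ 7.69795589  0.53196771 64.53810188]
((43.510162353515625, -0.01025390625), (43.91193389892578, 112.95555877685547), 89.94258117675781) [32.52269699 -2.17657188 20.05339176]
```

View pics/w5.png

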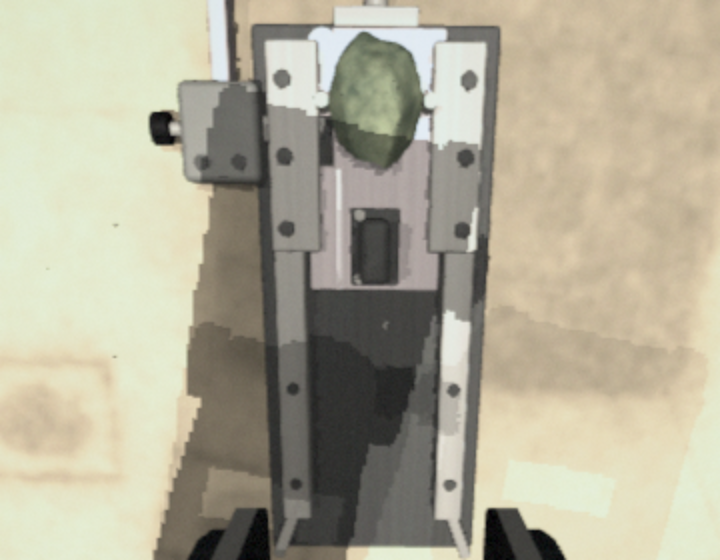

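The picture shows the carrier under the lips, with the fin at (375,248), the front on the ejector at (377,25), and the gripper clear. The fin depth puts the carrier origin at x = 42.1 mm with y and yaw near zero. It stayed there after release, so the pawl is holding it.

During the sliding, friction was only about 0.2, so the 7.9 N tug plus the ejector loaded the pawl with about 11 N. That is above the required 9 N.

```bash
python3 -c "
from workcell import *
print(sign_off())"
```

```text
the job is handed in; nothing more can be done
None
```

I handed in the job with the carrier locked at receiver x ≈ 42 mm, the pawl holding through a 7.9 N tug (about 11 N on the pawl, estimated), the gripper released and clear, and the bystanders not approached; the hand-in returned no verdict.

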